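# Set the microscope's filter wheels to 3-5-4

### The arm

A 7-joint arm with a two-finger parallel gripper is mounted at the origin on the work surface. World frame = base frame: x ahead of the robot, y to its left, z up, the work surface at z = 0. Lengths are in m, angles in rad, forces in N, time in s.
With the tool pointing down it reaches from about 0.375 to 0.925 m from the base axis. Payload 3.1 kg.
Tool frame: the origin (TCP) lies between the finger pads; the fingertips stand 25 mm ahead of it and the grasp point (between the pads) lies 6 mm ahead of it (r.tips_ahead is the distance from the TCP to the fingertips, in m); z points along the fingers, y is the line along which they close (so a half turn about z gives the same grasp; the last joint's range is limited). The gripper opens to 85 mm and grips with 20 to 120 N. Pads are 22 mm wide; open, the fingers measure 114 mm over their backs; the gripper's body (76 mm by 85 mm) begins 54 mm behind the grasp point. The pads swing forward as they close: fully open they stand 13 mm farther back than shut.
Start: joints at [1.091, 0.383, 0.044, 1.598, -0.018, 1.161, -0.05], TCP at [0.242, -0.603, 0.256] pointing down, gripper open.
Joint ranges: [-2.61, 2.61], [-0.41, 2.15], [-1.48, 1.57], [0, 2.5], [-1.57, 4.71], [0.05, 1.97], [-2.85, 2.85]. Speed limits (rad/s): [2.79, 2.79, 3.14, 3.14, 3.14, 3.14, 3.14].

### API

Orientations are given as a unit quaternion [x, y, z, w].
In Python, from bench import telemetry, optics, ticket, r gives the robot as it stands.
- The arm moves only by the tool step_arm, never from a script. Its argument "motion" is a list that holds one entry, the list of rows, each a list of 6 numbers: the shift along the tool's x, y, z scaled (see below), then the turn, a rotation vector about the tool's x, y, z scaled (see below). A call has exactly 10 rows; each row shifts and turns the commanded pose from where the row before left it, along the tool's axes as they then stand; what a row does not reach is not made up. The controller multiplies each number of a shift by 0.03 m and each number of a turn by 4 degrees. A row lasts 1/10 s, in which the tool goes at most 50 mm and 8.59 degrees, less where a joint would pass 70% of its speed; a pose out of reach is approached as far as the arm can. A call with a number of a shift or a turn outside -1 to 1 is refused whole. A call with a gripper value outside its range is refused whole. "hand" is the opening, from -1 (shut) to 1 (fully open), set as the call begins (left out, the last holds). The fingers move at their own pace and stop on an object; "squeeze" is the grip in N (left out, the last holds). Time passes only in rows, so rows that do not move let the fingers close, or fill a call up. It gives the time, the measured TCP pose, the force, the opening and the grip force at its end, in the units of the state.
- telemetry.sense(): the state, without advancing time (a new reading comes with each control period).
- optics.snapshot(name): name is "scene" or "side" or "wrist"; returns the picture (384x512x3 uint8, red, green, blue); there is no depth.
- optics.get_calibration(name): a dict with "fx", "fy", "cx", "cy" (pixels), "world_from_camera" (4x4, takes a point from camera to world coordinates). Camera axes: x right, y down, z forward; pixel columns grow to the right and rows downward; lengths in m; the calibration is good to about 2 mm. A picture is of the moment at which its call begins: read the wrist's pose just before it. get_calibration takes no time and is no camera call; for the wrist camera it gives the pose at the moment of the call.
- ticket.sign_off(): hands the job in; it is judged then, once.
The state is a dict: "t": time; "joint_positions": joint angles; "dq": joint speeds; "joint_torque": joint torques, N m; "tcp_pos": TCP position; "tool_rot": TCP orientation; "force": force on the tool from outside, world axes, zero at the start; "ft_torque": the same for the moment, N m; "opening": opening from 0.0 (shut) to 1.0 (fully open); "grip_force": force on a finger pad.
Only numpy, scipy, OpenCV 4.12 (cv2) and the standard library are available. Lean on these libraries where they do the work, as an engineer would, in place of code of your own. Each camera call takes 0.05 s, during which the arm holds its last target. There are 200 camera calls.

### The job

On the white microscope filter unit, set the three ribbed thumbwheels to 3 - 5 - 4, read from left to right as the robot sees them: the number is the count of pips on the face lying uppermost. Roll the left wheel to 3 and the right wheel to 4 by pushing their ribs with a fingertip until that face lies level on top; the middle wheel already shows 5, so leave it as it stands.

Things in the scene. Friction and masses are not known exactly. Their poses are not given: they have to be found in the camera images.
- filter_unit: White box 225 (x) by 230 (y) mm fixed to the bench, flat deck 60 mm up, three light grey ribbed wheels in its slots. Origin on the bench below the middle wheel's centre; x away from the robot, y left, z up; box from x -80 to 145 mm. Wheel centres: x 0, z 60, y +62 (left), 0, -62 (right) mm; ribs reach z 112. Two loose bystanders, 41 mm tall at most, on the deck behind (x 80 to 135 mm).
- wheel_left (a joint): Left wheel (+y): drum 68 mm across, 26 mm wide; 6 ribs 7 mm thick, 60 deg apart, stand 18 mm out of it (104 mm over the ribs); between them faces with 1 to 6 black pips. Axle along the unit's y. Value (rad): 0 with face 1 level on top, +1.047 per number, grows as the top rolls away from the robot (+x). With a face on top, ribs lean 30 deg to either side. Starts 0.84 to 1.49; face 3 is 2.09.
- wheel_middle (a joint): Middle wheel, built and read like the left one, 36 mm clear of each neighbour. Starts within 0.04 of 4.19 rad (face 5 level on top) and must stay there. All wheels: no detents, they stay where they are left; about 4 N level on a rib turns them; higher numbers come up from the near side; stops at -0.3 and 5.54 rad.
- wheel_right (a joint): Right wheel (-y), built and read like the left one. Starts at 3.74 to 4.39 rad (near face 5); face 4 level on top is 3.14 rad, so its top rolls towards the robot.

How it is judged:
At the end, for the whole second after the job is handed in: The left wheel shows 3, the middle wheel 5 and the right wheel 4, each with that face level on top within 12 degrees (0.21 rad), and all three at rest (value of joint wheel_left between 1.884 and 2.304 rad and value of joint wheel_middle between 3.979 and 4.399 rad and value of joint wheel_right between 2.932 and 3.352 rad and velocity of joint wheel_left between -0.1 and 0.1 rad/s and velocity of joint wheel_middle between -0.1 and 0.1 rad/s and velocity of joint wheel_right between -0.1 and 0.1 rad/s); the robot touches nothing.
It fails at once if the middle wheel is turned more than 14 degrees (0.25 rad) off its 5 (not (value of joint wheel_middle between 3.939 and 4.439 rad)).
It also fails if it takes over 45 s, if anything falls off the work surface, if the arm or the gripper's body presses on something with over 40 N, if the wrist force passes 120 N, or if a joint passes its speed limit or range.

## Working session

There is one attempt and no reset: what is moved stays moved. The work goes in short steps, Python scripts to look and compute and a tool call to move; the robot and the scene stay as the last step left them, time stands still between calls to the robot, and variables do not carry over. Pictures are saved under pics/ and viewed, at most 10 in all, crops included, and the job is handed in when it is done.

Besides the shell and the picture viewer there is one more tool, called after "Request:" as name([rows], argument=value, ...), one row to a line, values as JSON. step_arm: Moves the arm, as the interface text tells. Shifts and turns lie within -1 to 1; 1 stands for 0.03 m of shift or 4 degrees of turn. Its arguments: {"type":"object","properties":{"motion":{"type":"array"},"hand":{"type":"number"},"squeeze":{"type":"number"}},"required":["motion"]}

```bash
mkdir -p pics; python3 - <<'E'
from bench import telemetry, optics, ticket, r
import cv2,numpy as np
s=telemetry.sense();print(s['t'],s['tcp_pos'],s['tool_rot'],s['opening'])
a=[optics.snapshot(n) for n in("scene","side")]
for n,i in zip(("scene","side"),a):
    cv2.imwrite(f'pics/{n}0.png',i[:,:,::-1]);c=optics.get_calibration(n);print(n,c['fx'],c['cx'],c['cy'],np.round(c['world_from_camera'],3).tolist())
E
```

```text
0.0 [ 0.24182764 -0.60237495  0.25484352] [ 9.81825502e-01  1.89781142e-01 -3.37048650e-04 -1.29959825e-03] 1.0012402559115083
scene 454.78932931598825 252.6406564674765 189.54568546940183 [[0.328, 0.503, -0.8, 1.106], [0.945, -0.178, 0.276, -0.136], [-0.004, -0.846, -0.534, 0.417], [0.0, 0.0, 0.0, 1.0]]
side 402.8056383997405 256.46554848512284 191.4625054850917 [[-0.991, -0.072, 0.11, 0.499], [-0.131, 0.611, -0.781, 0.531], [-0.011, -0.788, -0.615, 0.484], [0.0, 0.0, 0.0, 1.0]]
```

View pics/scene0.png

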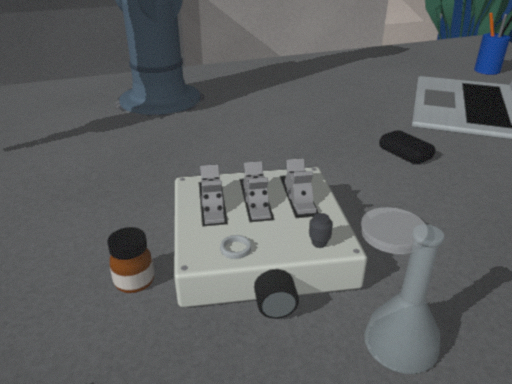

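View pics/side0.png

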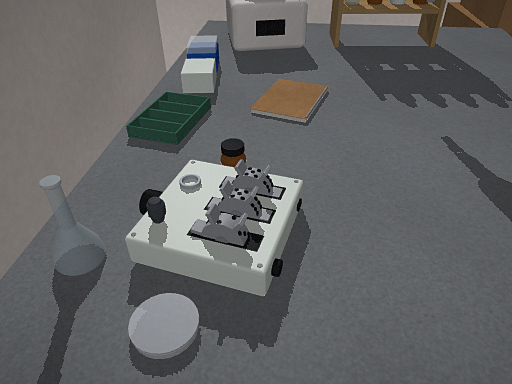

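The scene picture looks back at the robot: unit with deck corners at about (175,178), (325,170), (355,260), (177,272), and the left wheel rightmost at (300,190). The side picture shows the left wheel nearest at (228,228). Next I'll cast corners onto the deck plane and look closer.

```bash
cat > h.py <<'E'
from bench import telemetry, optics, ticket, r
import cv2,numpy as np
def ray(n,uv,axis=2,val=0.06):
    c=optics.get_calibration(n);T=np.array(c['world_from_camera'])
    d=T[:3,:3]@np.array([(uv[0]-c['cx'])/c['fx'],(uv[1]-c['cy'])/c['fy'],1]);o=T[:3,3]
    return o+d*(val-o[axis])/d[axis]
def ray_plane(n,uv,p,nrm):
    c=optics.get_calibration(n);T=np.array(c['world_from_camera'])
    d=T[:3,:3]@np.array([(uv[0]-c['cx'])/c['fx'],(uv[1]-c['cy'])/c['fy'],1]);o=T[:3,3]
    return o+d*(np.dot(p-o,nrm)/np.dot(d,nrm))
def proj(n,p):
    c=optics.get_calibration(n);T=np.linalg.inv(np.array(c['world_from_camera']));q=T[:3,:3]@p+T[:3,3]
    return np.array([c['cx']+c['fx']*q[0]/q[2],c['cy']+c['fy']*q[1]/q[2]])
E
python3 - <<'E'
from h import *
for n,cs in (("scene",[(175,178),(325,170),(355,260),(177,272)]),("side",[(193,162),(303,180),(265,283),(130,238)])):
    i=cv2.imread(f'pics/{n}0.png')
    P=[ray(n,c) for c in cs];print(n,np.round(P,3).tolist(),np.round([np.linalg.norm(P[k]-P[k-1]) for k in range(4)],3))
a=cv2.imread('pics/scene0.png')[150:305,165:365];b=cv2.imread('pics/side0.png')[150:305,120:320]
cv2.imwrite('pics/a.png',cv2.resize(a,None,fx=3.8,fy=3.8,interpolation=cv2.INTER_CUBIC))
cv2.imwrite('pics/b.png',cv2.resize(b,None,fx=3.8,fy=3.8,interpolation=cv2.INTER_CUBIC))
E
```

```text
scene [[0.5, -0.053, 0.06], [0.555, 0.174, 0.06], [0.759, 0.111, 0.06], [0.709, -0.091, 0.06]] [0.212 0.234 0.213 0.208]
side [[0.706, -0.082, 0.06], [0.497, -0.049, 0.06], [0.538, 0.187, 0.06], [0.748, 0.128, 0.06]] [0.214 0.211 0.24  0.218]
```

View pics/a.png

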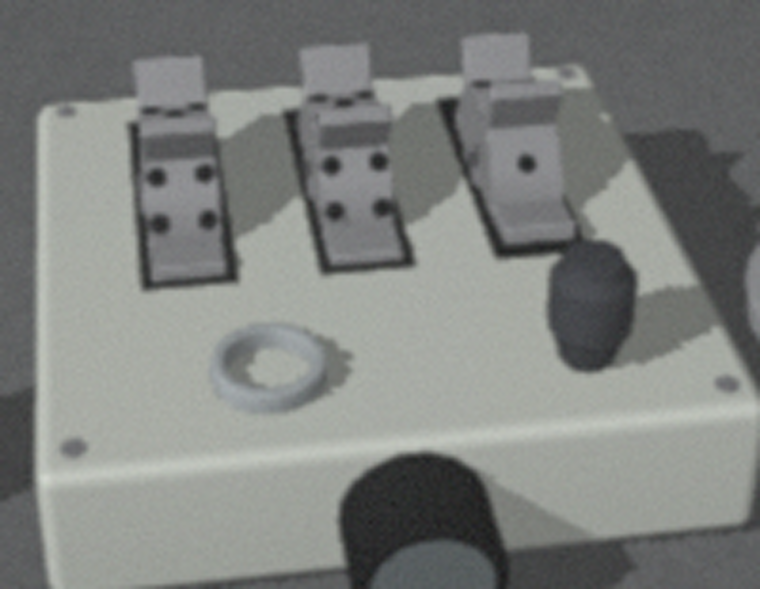

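View pics/b.png

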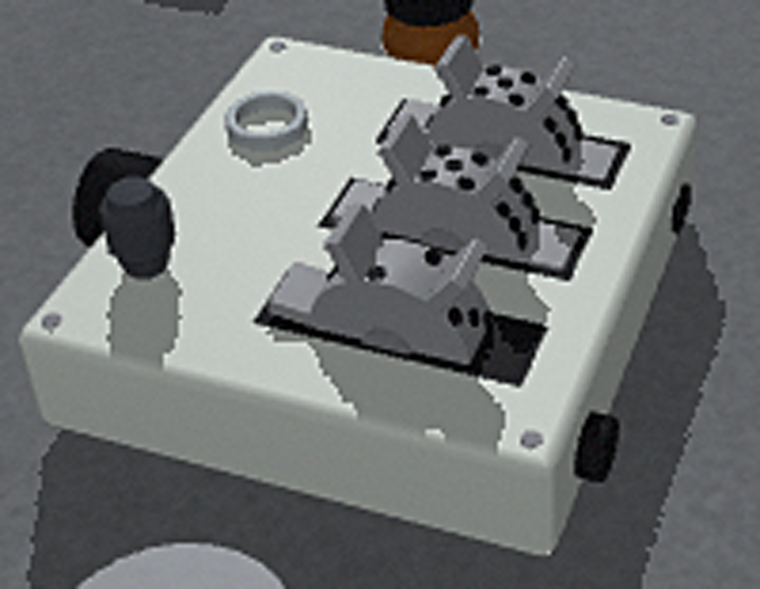

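Crop a: corner screws at about (66,111), (567,73), (727,383), (74,448). Crop b: screws at (278,47), (669,119), (531,439), (51,321); the top face centres are (404,264) for the left wheel (face 2), (454,165) for the middle and (514,87) for the right (face 5).

```bash
cat >> h.py <<'E'
def unit():
    A=(np.array([(66,111),(567,73),(727,383),(74,448)])+.5)/3.8-.5+[165,150]
    B=(np.array([(669,119),(531,439),(51,321),(278,47)])+.5)/3.8-.5+[120,150]
    return np.array([ray("scene",p) for p in A]),np.array([ray("side",p) for p in B])
E
python3 - <<'E'
from h import *
PA,PB=unit()
for P in(PA,PB): print(np.round(P,4).tolist(),np.round([np.linalg.norm(P[k]-P[k-1]) for k in range(4)],4))
P=(PA+PB)/2
d=(P[2]-P[1])+(P[3]-P[0]);e=(P[1]-P[0])+(P[2]-P[3])
yaw=np.arctan2(d[1],d[0]);yaw2=np.arctan2(-e[0],e[1]);print(np.degrees([yaw,yaw2]))
w=(yaw+yaw2)/2;X=np.array([np.cos(w),np.sin(w),0]);Y=np.array([-np.sin(w),np.cos(w),0])
O=P.mean(0)-0.0325*X;O[2]=0;print('O',O,w)
np.savez('u.npz',O=O,X=X,Y=Y,w=w)
for nm,y,px,base in(("L",.062,(404,264),1.047),("M",0,(454,165),4.189),("R",-.062,(514,87),4.189)):
    uv=(np.array(px)+.5)/3.8-.5+[120,150]
    q=ray_plane("side",uv,O+y*Y,Y)-O;a,b=q@X,q[2]-.06
    print(nm,np.hypot(a,b),base+np.arctan2(a,b))
E
```

```text
[[0.5063, -0.0436, 0.06], [0.5457, 0.1594, 0.06], [0.7435, 0.1206, 0.06], [0.7044, -0.0821, 0.06]] [0.2018 0.2068 0.2016 0.2064]
[[0.5099, -0.0446, 0.06], [0.5489, 0.1574, 0.06], [0.7463, 0.1193, 0.06], [0.7062, -0.0822, 0.06]] [0.1999 0.2057 0.201  0.2054]
[-10.96758834 -11.02006544]
O [0.59448231 0.04420617 0.        ] -0.19187847660586616
L 0.03344714826832544 0.9774565905138648
M 0.03427205838951469 4.202522187259848
R 0.033152632631925166 4.050375321453282
```

Request:
step_arm([
  [[0,0,0,0,0,0.822],[0,0,0,0,0,0.822],[0,0,0,0,0,0.822],[0,0,0,0,0,0.822],[0,0,0,0,0,0.822],[0,0,0,0,0,0.822],[0,0,0,0,0,0.822],[0,0,0,0,0,0.822],[0,0,0,0,0,0.822],[0,0,0,0,0,0.822]],
], hand=-1)

```text
t: 1.1
tcp_pos: [0.242, -0.6027, 0.2554]
tool_rot: [0.995, -0.097, -0.0, -0.001]
force: [-0.0, 0.3, 0.1]
opening: 0.001
grip_force: 0.0
```

```bash
cat >> h.py <<'E'
def state():
    from scipy.spatial.transform import Rotation as R
    u=np.load('u.npz');s=telemetry.sense();M=R.from_quat(s['tool_rot']).as_matrix();q=np.array(s['tcp_pos'])-u['O']
    print('t',s['t'],'unit xyz mm',np.round([q@u['X']*1e3,q@u['Y']*1e3,q[2]*1e3],1),'F',np.round(s['force'],1),'open',round(s['opening'],3),'tips',r.tips_ahead)
    print('yaw err deg',np.degrees(np.arctan2(M[1,0],M[0,0])-u['w']),'tilt',np.round(M[:,2],3),'F unit',np.round([np.dot(s['force'],u['X']),np.dot(s['force'],u['Y'])],1))
E
python3 -c "from h import *;state()"
```

```text
t 1.1 unit xyz mm [-222.6 -702.2  255.4] F [-0.   0.3  0.1] open 0.001 tips 0.025
yaw err deg -0.13929627945360415 tilt [-0.001  0.002 -1.   ] F unit [-0.1  0.3]
```

Request:
step_arm([
  [[0.3,-1,0,0,0,0],[0.3,-1,0,0,0,0],[0.3,-1,0,0,0,0],[0.3,-1,0,0,0,0],[0.3,-1,0,0,0,0],[0.3,-1,0,0,0,0],[0.3,-1,0,0,0,0],[0.3,-1,0,0,0,0],[0.3,-1,0,0,0,0],[0.3,-1,0,0,0,0]],
])

```text
t: 2.1
tcp_pos: [0.3878, -0.3244, 0.2558]
tool_rot: [0.995, -0.096, -0.0, -0.0]
force: [1.3, 0.0, 0.1]
opening: 0.007
grip_force: 0.0
```

Request:
step_arm([
  [[0.4,-1,0,0,0,0],[0.4,-1,0,0,0,0],[0.4,-1,0,0,0,0],[0.4,-1,0,0,0,0],[0.4,-1,0,0,0,0],[0.4,-1,0,0,0,0],[0.4,-1,0,0,0,0],[0.4,-1,0,0,0,0],[0.4,-1,0,0,0,0],[0.4,-1,0,0,0,0]],
])

```text
t: 3.1
tcp_pos: [0.5629, -0.0532, 0.2557]
tool_rot: [0.995, -0.096, -0.001, 0.0]
force: [0.9, -0.5, -0.8]
opening: 0.002
grip_force: 0.0
```

Request:
step_arm([
  [[0.4,-0.34,0,0,0,0],[0.4,-0.34,0,0,0,0],[0.5,-0.33,0,0,0,0],[0.5,-0.33,0,0,0,0],[0,0,0.5,0,0,0],[0,0,0.6,0,0,0],[0,0,0.6,0,0,0],[0,0,0.5,0,0,0],[0,0,0.3,0,0,0],[0,0,0,0,0,0]],
])

```text
t: 4.1
tcp_pos: [0.6217, -0.0256, 0.1789]
tool_rot: [0.995, -0.096, -0.002, 0.0]
force: [-0.9, 0.6, 0.4]
opening: -0.005
grip_force: 0.0
```

```bash
python3 - <<'E'
from h import *
state()
a=optics.snapshot("scene")[100:305,165:365,::-1];b=optics.snapshot("side")[100:305,120:320,::-1]
cv2.imwrite('pics/c.png',cv2.resize(np.hstack([a,b]),None,fx=2,fy=2,interpolation=cv2.INTER_CUBIC))
u=np.load('u.npz')
s=telemetry.sense();tip=np.array(s['tcp_pos'])-[0,0,.025]
for n,o in(("scene",(165,100)),("side",(120,100))):print(n,(proj(n,tip)-o)*2+[400*(n=="side"),0], (proj(n,tip-.011*u['X'])-o)*2+[400*(n=="side"),0], (proj(n,tip+.011*u['X'])-o)*2+[400*(n=="side"),0])
E
```

```text
t 4.1 unit xyz mm [ 40.  -63.3 178.9] F [-0.9  0.6  0.4] open -0.005 tips 0.025
yaw err deg -0.026699297981777906 tilt [-0.004 -0.    -1.   ] F unit [-1.   0.4]
scene [ 89.26760743 109.9046143 ] [ 88.15154697 101.66927049] [ 90.42136013 118.41808694]
side [614.45178399  70.00835372] [627.19398413  72.08415176] [601.82018978  67.95057421]
```

View pics/c.png

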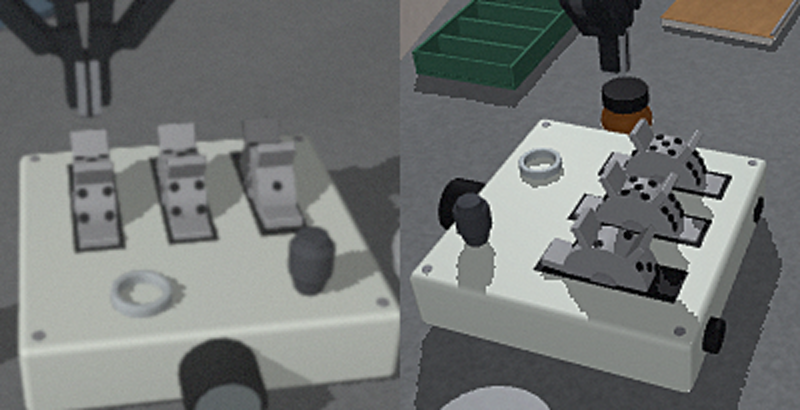

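The fingertip appears at (89,115) in scene and (615,72) in side, within a pixel or two of the prediction. I'll lower it behind the right wheel's far rib and pull it towards the robot.

Request:
step_arm([
  [[0,0,0.6,0,0,0],[0,0,0.6,0,0,0],[0,0,0.5,0,0,0],[0,0,0.2,0,0,0],[0,0,0,0,0,0],[-0.2,0,0,0,0,0],[-0.2,0,0,0,0,0],[-0.2,0,0,0,0,0],[-0.1,0,0,0,0,0],[0,0,0,0,0,0]],
])

```text
t: 5.2
tcp_pos: [0.6049, -0.0212, 0.1267]
tool_rot: [0.995, -0.096, 0.003, -0.0]
force: [3.3, -0.9, 2.1]
opening: -0.003
grip_force: 1.9
```

```bash
python3 -c "from h import *;state()"
```

```text
t 5.2 unit xyz mm [ 22.7 -62.2 126.7] F [ 3.3 -0.9  2.1] open -0.003 tips 0.025
yaw err deg -0.018776898429756574 tilt [ 0.006 -0.    -1.   ] F unit [ 3.4 -0.3]
```

Request:
step_arm([
  [[-0.15,0,0,0,0,0],[-0.15,0,0,0,0,0],[-0.15,0,0,0,0,0],[-0.15,0,0,0,0,0],[-0.15,0,0,0,0,0],[-0.1,0,0,0,0,0],[-0.1,0,0,0,0,0],[0,0,0,0,0,0],[0,0,0,0,0,0],[0,0,0,0,0,0]],
])

```text
t: 6.2
tcp_pos: [0.5735, -0.0157, 0.1236]
tool_rot: [0.995, -0.096, -0.002, 0.0]
force: [1.0, -0.9, -0.4]
opening: 0.002
grip_force: 0.4
```

```bash
python3 -c "from h import *;state()"
```

```text
t 6.2 unit xyz mm [ -9.2 -62.8 123.6] F [ 1.  -0.9 -0.4] open 0.002 tips 0.025
yaw err deg -0.008709906634315121 tilt [-0.003 -0.    -1.   ] F unit [ 1.2 -0.7]
```

Request:
step_arm([
  [[0.1,0,0,0,0,0],[0.1,0,-0.3,0,0,0],[0,0,-0.7,0,0,0],[0,0,-1,0,0,0],[-0.6,-0.8,0,0,0,0],[-0.6,-0.9,0,0,0,0],[-0.6,-0.9,0,0,0,0],[-0.1,-0.8,0,0,0,0],[0,-0.7,0,0,0,0],[0,0,0,0,0,0]],
])

```text
t: 7.2
tcp_pos: [0.548, 0.1194, 0.1852]
tool_rot: [0.996, -0.093, 0.0, -0.001]
force: [0.9, -0.1, 0.4]
opening: 0.003
grip_force: 0.0
```

```bash
python3 - <<'E'
from h import *
state()
a=optics.snapshot("scene")[120:275,165:365,::-1];b=optics.snapshot("side")[120:275,120:320,::-1]
cv2.imwrite('pics/d.png',cv2.resize(np.hstack([b]),None,fx=3.8,fy=3.8,interpolation=cv2.INTER_CUBIC))
cv2.imwrite('pics/d2.png',cv2.resize(a,None,fx=3.8,fy=3.8,interpolation=cv2.INTER_CUBIC))
E
```

```text
t 7.2 unit xyz mm [-59.9  65.  185.2] F [ 0.9 -0.1  0.4] open 0.003 tips 0.025
yaw err deg 0.3663084773032153 tilt [ 0.     0.003 -1.   ] F unit [0.9 0.1]
```

View pics/d.png

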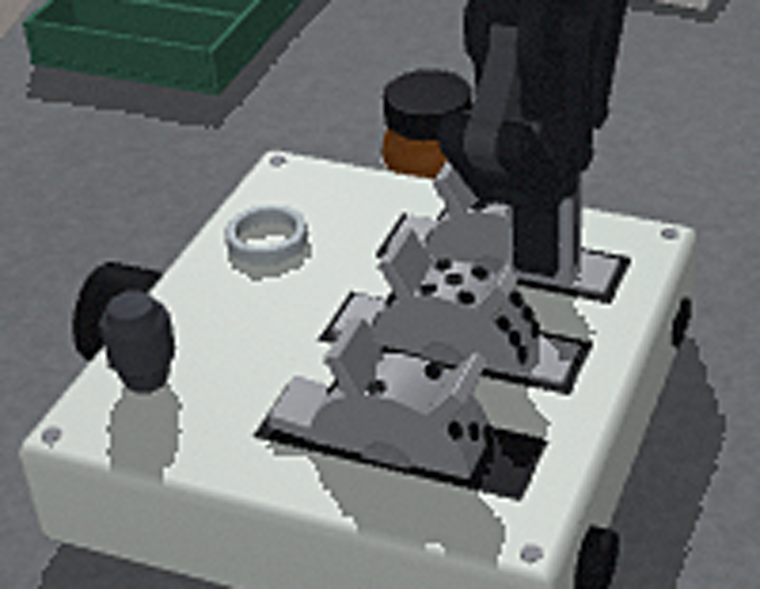

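The gripper hides the right wheel here; the middle wheel is unchanged (centre pip at (455,279)) and the left wheel is untouched with the finger up in front of it. Going down to push the left one.

Request:
step_arm([
  [[0,0,0.6,0,0,0],[0,0,0.7,0,0,0],[0,0,0.5,0,0,0],[0,0,0.2,0,0,0],[0.2,0,0,0,0,0],[0.2,0,0,0,0,0],[0.2,0,0,0,0,0],[0.2,0,0,0,0,0],[0.1,0,0,0,0,0],[0,0,0,0,0,0]],
])

```text
t: 8.3
tcp_pos: [0.5683, 0.1113, 0.1256]
tool_rot: [0.995, -0.095, -0.008, 0.002]
force: [-16.9, 0.5, 17.7]
opening: 0.0
grip_force: 12.1
```

```bash
python3 -c "from h import *;state()"
```

```text
t 8.3 unit xyz mm [-38.5  60.9 125.6] F [-16.9   0.5  17.7] open 0.0 tips 0.025
yaw err deg 0.06501433620451985 tilt [-0.016 -0.002 -1.   ] F unit [-16.6  -2.7]
```

Force 17 N on both axes: the tip is riding on the rib's end face. I'll back off, go 9 mm lower, and push its flank from there.

Request:
step_arm([
  [[-0.3,0,0,0,0,0],[-0.6,0,0,0,0,0],[0,0,0.2,0,0,0],[0,0,0.1,0,0,0],[0,0,0,0,0,0],[0.2,0,0,0,0,0],[0.2,0,0,0,0,0],[0.1,0,0,0,0,0],[0,0,0,0,0,0],[0,0,0,0,0,0]],
])

```text
t: 9.3
tcp_pos: [0.5634, 0.1118, 0.1152]
tool_rot: [0.995, -0.096, 0.0, -0.0]
force: [-0.1, -0.2, -0.4]
opening: 0.002
grip_force: 0.1
```

```bash
python3 -c "from h import *;state()"
```

```text
t 9.3 unit xyz mm [-43.4  60.4 115.2] F [-0.1 -0.2 -0.4] open 0.002 tips 0.025
yaw err deg -0.011888990927838853 tilt [ 0.  0. -1.] F unit [-0.1 -0.2]
```

Request:
step_arm([
  [[0.1,0,0,0,0,0],[0.1,0,0,0,0,0],[0.1,0,0,0,0,0],[0.1,0,0,0,0,0],[0.1,0,-0.1,0,0,0],[0.1,0,-0.1,0,0,0],[0.1,0,-0.1,0,0,0],[0,0,0,0,0,0],[0,0,0,0,0,0],[0,0,0,0,0,0]],
])

```text
t: 10.3
tcp_pos: [0.584, 0.1077, 0.1243]
tool_rot: [0.995, -0.096, 0.0, 0.0]
force: [-1.6, 0.7, -1.3]
opening: -0.002
grip_force: 0.9
```

```bash
python3 -c "from h import *;state()"
```

```text
t 10.3 unit xyz mm [-22.4  60.3 124.3] F [-1.6  0.7 -1.3] open -0.002 tips 0.025
yaw err deg -0.02219731193312581 tilt [ 0.001 -0.    -1.   ] F unit [-1.7  0.4]
```

Request:
step_arm([
  [[0.15,0,0,0,0,0],[0.15,0,0,0,0,0],[0.15,0,0,0,0,0],[0.15,0,0,0,0,0],[0.15,0,0,0,0,0],[0.1,0,0,0,0,0],[0.08,0,0,0,0,0],[0.05,0,0,0,0,0],[0,0,0,0,0,0],[0,0,0,0,0,0]],
])

```text
t: 11.3
tcp_pos: [0.6124, 0.1022, 0.124]
tool_rot: [0.995, -0.096, -0.0, 0.0]
force: [-3.6, 0.3, -1.0]
opening: -0.005
grip_force: 1.5
```

```bash
python3 -c "from h import *;state()"
```

```text
t 11.3 unit xyz mm [  6.5  60.4 124. ] F [-3.6  0.3 -1. ] open -0.005 tips 0.025
yaw err deg -0.0009759297178514582 tilt [-0. -0. -1.] F unit [-3.6 -0.3]
```

Request:
step_arm([
  [[-0.1,0,0,0,0,0],[-0.1,0,-0.3,0,0,0],[0,0,-0.7,0,0,0],[0,0,-1,0,0,0],[-0.5,0,-0.8,0,0,0],[-1,0,-0.4,0,0,0],[-1,0,0,0,0,0],[-1,0,0,0,0,0],[-0.8,0,0,0,0,0],[0,0,0,0,0,0]],
])

```text
t: 12.3
tcp_pos: [0.4784, 0.1292, 0.2218]
tool_rot: [0.996, -0.094, 0.002, 0.0]
force: [1.4, 0.0, -0.9]
opening: 0.001
grip_force: 0.0
```

```bash
python3 - <<'E'
from h import *
state()
b=optics.snapshot("side")[150:305,120:320,::-1]
cv2.imwrite('pics/e.png',cv2.resize(b,None,fx=3.8,fy=3.8,interpolation=cv2.INTER_CUBIC))
E
```

```text
t 12.3 unit xyz mm [-130.1   61.3  221.8] F [ 1.4  0.  -0.9] open 0.001 tips 0.025
yaw err deg 0.16753421605294533 tilt [ 0.003 -0.    -1.   ] F unit [1.4 0.3]
```

View pics/e.png

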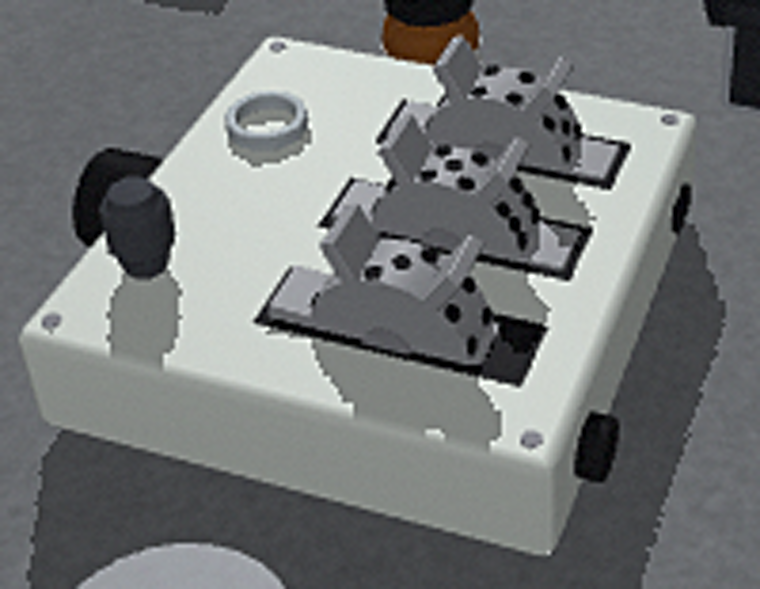

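The wheels show 3 (centre pip at (403,262)), 5 (centre at (454,165)) and 4 (pips at about (491,70), (529,77), (477,91), (519,99), centre (504,84)). I'll check the angles.

```bash
python3 - <<'E'
from h import *
u=np.load('u.npz');O,X,Y=u['O'],u['X'],u['Y']
for nm,y,px,base in(("L",.062,(403,262),2.094),("M",0,(454,165),4.189),("R",-.062,(504,84),3.142)):
    uv=(np.array(px)+.5)/3.8-.5+[120,150]
    q=ray_plane("side",uv,O+y*Y,Y)-O;a,b=q@X,q[2]-.06
    print(nm,np.hypot(a,b),base+np.arctan2(a,b))
E
```

```text
L 0.03434736845544491 2.036578068478608
M 0.03427205838951469 4.202522187259848
R 0.03345779875156979 3.1443443050414177
```

```bash
python3 -c "
from h import *;state();print(ticket.sign_off())"
```

```text
t 12.35 unit xyz mm [-128.    61.1  222.1] F [ 0.5 -1.2 -0.5] open -0.004 tips 0.025
yaw err deg 0.08843196403733442 tilt [ 0.005 -0.    -1.   ] F unit [ 0.7 -1.1]
the job is handed in; nothing more can be done
None
```

The wheels read 3 - 5 - 4, measured at 2.04, 4.20 and 3.14 rad from the side camera (all in tolerance); the arm was clear of the unit, and I handed the job in at 12.35 s, with no verdict returned.

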